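# Seat a clamp strap in a drill jig and hold it against the stops

### The arm

A 6-joint arm with a two-finger parallel gripper is mounted at the origin on a cart in front of the work surface, level with it; the furniture and walls round the work are solid. World frame = base frame: x ahead of the robot, y to its left, z up, the work surface at z = 0. Lengths are in m, angles in rad, forces in N, time in s.
With the tool pointing down it reaches from about 0.35 to 0.85 m from the base axis. Payload 8.1 kg.
Tool frame: the origin (TCP) lies at the very end of the fingers, on their centre line; the grasp point (between the pads) lies 19 mm behind it; z points along the fingers, y is the line along which they close (so a half turn about z gives the same grasp; the last joint's range is limited). The gripper opens to 85 mm and grips with 20 to 120 N. Pads are 22 mm wide; open, the fingers measure 114 mm over their backs; the gripper's body (76 mm by 85 mm) begins 54 mm behind the grasp point. The pads swing forward as they close: fully open they stand 13 mm farther back than shut.
Start: joints at [-1.351, 0.13, 1.488, -0, 1.523, -0.085], TCP at [0.18, -0.572, 0.231] pointing down, gripper open.
Joint ranges: [-2.96, 2.96], [-0.89, 2.26], [0.02, 2.5], [-1.34, 4.48], [0, 2.73], [-2.66, 2.66]. Speed limits (rad/s): [2.39, 2.39, 2.79, 3.14, 3.14, 3.14].

### API

Orientations are given as [roll, pitch, yaw] about the fixed x, y, z axes, in that order (R = Rz(yaw) Ry(pitch) Rx(roll)).
In Python, from station import r gives the robot as it stands. The module is installed in compiled form; this text tells all that it offers.
- The arm moves only by the tool send_rows, never from a script. Its argument "plan" is a list of rows, each a list of 7 numbers: the shift along the tool's x, y, z scaled (see below), then the turn, a rotation vector about the tool's x, y, z scaled (see below), then the closure, from -1 (fully open) to 1 (shut). In form: [[tx, ty, tz, ax, ay, az, claw], ...]. A call has exactly 5 rows; each row is the pose to reach, as a shift and turn from the pose commanded when the call began, along the tool's axes at that moment; what a row does not reach only later rows make up. The controller multiplies each number of a shift by 500 mm and each number of a turn by pi/2 rad. A row lasts 1/8 s, in which the tool goes at most 62.5 mm and 10.7 degrees, less where a joint would pass 70% of its speed; a pose out of reach is approached as far as the arm can. A call with a number of a shift or a turn outside -1 to 1 is refused whole. A call with a gripper value outside its range is refused whole. The fingers move at their own pace and stop on an object; the grip force is fixed at half the most. Time passes only in rows, so rows that repeat a pose let the fingers close, or fill a call up. It gives the time, the measured TCP pose, the force, the opening and the grip force at its end, in the units of the state.
- r.get_obs(): the state, without advancing time (a new reading comes with each control period).
- r.grab_frame(name): name is "scene" or "top"; returns a dict with "pixels" (480x640x3 uint8, red, green, blue), "depth" (480x640 float32, m along the optical axis (not along the pixel's ray), 0 where there is no reading), "mtx" (3x3 intrinsics, pixels), "world_from_camera" (4x4, takes a point from camera to world coordinates). Camera axes: x right, y up, looking along -z (the intrinsics and any distortion apply to the point x, -y, -z); pixel columns grow to the right and rows downward; lengths in m; the calibration is good to about 2 mm. A picture is of the moment at which its call begins.
- r.hand_in(): hands the job in; it is judged then, once.
The state is a dict: "time_s": time; "qpos": joint angles; "qvel": joint speeds; "effort": joint torques, N m; "eef_pos": TCP position; "orientation": TCP orientation; "contact_force": force on the tool from outside, world axes, zero at the start; "wrist_torque": the same for the moment, N m; "finger_gap": finger opening in m; "gripper_force": force on a finger pad.
Only numpy, scipy, OpenCV 4.12 (cv2) and the standard library are available. Lean on these libraries where they do the work, as an engineer would, in place of code of your own. Each camera call takes 0.05 s, during which the arm holds its last target. There are 200 camera calls.

### The job

Ready this slotted aluminium clamp strap for drilling: first lay the wooden backing board flat on the drill jig's base, lengthwise, pushed up under the drill bush close to the end stop, and let go of it. Then lay the strap flat on the board with one end under the bush and press it squarely into the corner, firmly but without ramming, against the end stop and the side stops at once. Finish still gripping the strap and keeping up that push on the stops so that I can drill, and leave the oil bottle, caliper and marker where they are.

Things in the scene. Friction and masses are not known exactly. Their poses are not given: they have to be found in the camera images.
- jig: steel drill jig, screwed to the bench and immovable: base plate 135 (x) x 235 (y) x 14 mm thick with four cap screws in its corners (heads 8 mm high); origin at the centre of its underside, on the bench; z up. Seen along its own axes: two side stop posts stand along its +x side, one end stop post at its +y end, and a bush plate overhangs from the end post. Its -x and -y sides are open.
- corner (a point): the locating corner of the jig, on the top face of its base plate (14 mm above the bench, at x 30, y 75 mm in the jig frame; axes as the jig's): the side stops' contact faces lie in this point's plane x = 0, the end stop's contact face in its plane y = 0. A part 40 mm wide and 170 mm long that touches all the stops has its centre at x = -20, y = -85 mm from here.
- side_stop_a: the fixed side stop nearer the end stop (origin and axes as the jig's): dark steel post 24 (x) x 18 (y) x 42 mm high on the base plate, centred 40 mm from the end stop's face. It carries a 14 mm round locating button facing -x, centred 27.5 mm above the base plate and standing 4 mm proud of the post: only the strap's side, not the lower board, meets the button.
- side_stop_b: the other fixed side stop, alike (origin and axes as the jig's), centred 130 mm from the end stop's face: 72 mm are free between the two posts for a finger, with nothing behind; on the way in, keep the fingers on the open -x side until they are level with that gap.
- end_stop: the fixed end stop (origin and axes as the jig's): dark steel post 44 (x) x 36 (y) x 48 mm high at the +y end with the same round button facing -y, centred 27.5 mm above the base plate, 20 mm to the -x side of the corner, 4 mm proud of the post. All stops are rigid; a strap already pressed on the side stops meets their friction on its way to the end stop, up to about the same force as that press.
- bush (a point): top of the drill bush (its vertical axis), 22 mm from the end stop's face and 20 mm from the side stops' plane. It sits in the bush plate, 50 (x) x 80 (y) x 10 mm, which reaches 38 mm out over the work from the end stop's face, its underside 48 mm above the base plate, its top 58 mm and the bush collar 62 mm above it. Board and strap stacked are 40 mm high, so 8 mm are free below it: they must be slid in from the -y side, not lowered from above.
- strap: loose aluminium bar, 40 (x) x 170 (y) x 25 mm high, with a 13 x 70 mm slot lengthwise through its middle, about 0.4 kg; origin at the centre of its underside, z up. Either end may go under the bush. Grip it across its 40 mm width at mid length, where a finger passes between the side stops.
- board: loose plain wooden board, 40 (x) x 170 (y) x 15 mm thick, about 70 g; origin at the centre of its underside, z up. Either way round.
- oil_dropper: small brown dropper bottle of cutting oil, 33 mm across, 102 mm tall, standing on the bench; origin at its underside; leave alone
- caliper: steel caliper lying on the bench, 204 mm long, 69 mm wide, 11 mm high; origin at the centre of its underside; leave alone
- marker: marker pen lying on the bench, 135 mm long, 17 mm thick; origin at the centre of its underside; leave alone

How it is judged:
By the outcome, as a careful person would: the job done as asked, in the order asked, and still so for the second after the job is handed in, while the arm keeps its last pose, push and grip.
It also fails if it takes over 64 s, if anything falls off the work surface, if the arm or the gripper's body presses on something with over 40 N, if the wrist force passes 120 N, or if a joint passes its speed limit or range.

## Working session

There is one attempt and no reset: what is moved stays moved. The work goes in short steps, Python scripts to look and compute and a tool call to move; the robot and the scene stay as the last step left them, time stands still between calls to the robot, and variables do not carry over. Pictures are saved under pics/ and viewed, at most 10 in all, crops included, and the job is handed in when it is done.

Besides the shell and the picture viewer there is one more tool, called after "Call:" as name(argument=value, ...), one argument or row to a line, values as JSON. send_rows: Moves the arm, as the interface text tells. Its arguments: {"type":"object","properties":{"plan":{"type":"array"}},"required":["plan"]}

```bash
mkdir -p pics; python3 - <<'E'
from station import r
import cv2,numpy as np
print(r.get_obs())
for n in ("scene","top"):
    f=r.grab_frame(n); cv2.imwrite(f"pics/{n}0.png",f["pixels"][:,:,::-1]); np.savez(f"{n}0.npz",**f)
    print(f["mtx"],f["world_from_camera"])
E
```

```text
{'time_s': 0.0, 'qpos': array([-1.35141861e+00,  1.31173646e-01,  1.48927835e+00,  3.07573497e-06,
        1.52298445e+00, -8.54018019e-02]), 'qvel': array([-2.19979357e-04,  2.38019985e-04, -1.88063196e-03,  8.84443576e-05,
        7.71090272e-04,  4.82278343e-04]), 'effort': array([-2.19921778e-03, -5.69396710e+01, -5.00559318e+01, -5.73685120e-04,
        1.42698051e-02, -1.89511417e-05]), 'eef_pos': array([ 0.17995221, -0.57180808,  0.23023748]), 'orientation': array([-3.13975585e+00, -1.60332336e-04,  3.04779226e-01]), 'contact_force': array([0.6605255 , 0.74679154, 0.55221341]), 'wrist_torque': array([-0.01980145, -0.02673361,  0.02483345]), 'gripper_force': 0.0, 'finger_gap': 0.08568245164405754}
[[617.38479843   0.         317.97065815]
 [  0.         617.38479843 239.32969605]
 [  0.           0.           1.        ]] [[-0.99709163  0.06579973 -0.03845348  0.49022016]
 [-0.07619573 -0.85024466  0.52084376  0.61683106]
 [ 0.00157651  0.52225895  0.8527855   1.13127105]
 [ 0.          0.          0.          1.        ]]
[[565.24820121   0.         319.68567924]
 [  0.         565.24820121 237.43794581]
 [  0.           0.           1.        ]] [[-0.01206164  0.98072279 -0.1950316   0.31515176]
 [-0.99984736 -0.01429468 -0.01004617 -0.06190248]
 [-0.01264043  0.19488066  0.98074551  1.31976078]
 [ 0.          0.          0.          1.        ]]
```

View pics/scene0.png

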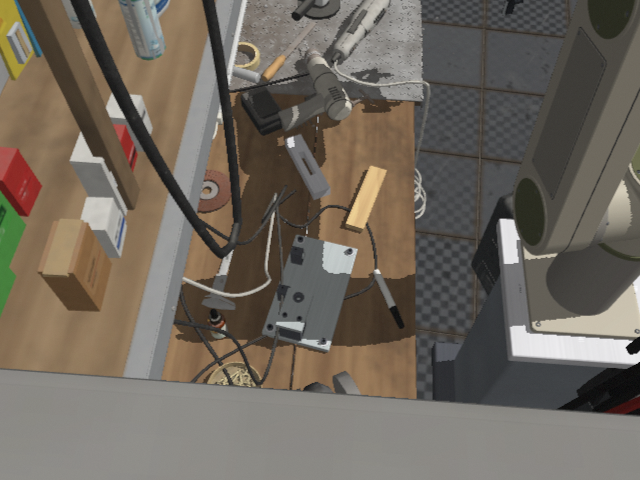

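View pics/top0.png

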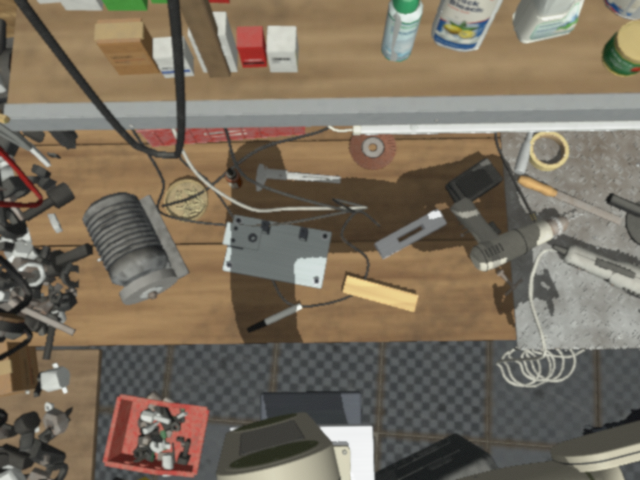

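The scene view shows the board at (366,198), the strap at (306,168), and the jig at (310,290) with its bush at about (290,325). In the top view the board is at (380,292), the strap at (410,233), and the jig at (277,250) with its end stop at the left and side stops along the upper edge. The strap and board both lie on the jig's open -y side.

```bash
cat > h.py <<'E'
import numpy as np,cv2
from station import r
def grab(n):
    return r.grab_frame(n)
def cloud(f):
    K=f["mtx"];T=f["world_from_camera"];d=f["depth"]
    v,u=np.mgrid[:480,:640]
    P=np.stack([(u-K[0,2])/K[0,0]*d,-(v-K[1,2])/K[1,1]*d,-d],-1)
    P=P@T[:3,:3].T+T[:3,3]; P[d==0]=np.nan
    return P
def onplane(f,uv,z):
    K=f["mtx"];T=f["world_from_camera"];uv=np.atleast_2d(uv).astype(float)
    D=np.c_[(uv[:,0]-K[0,2])/K[0,0],-(uv[:,1]-K[1,2])/K[1,1],-np.ones(len(uv))]@T[:3,:3].T
    return T[:3,3]+D*((z-T[2,3])/D[:,2])[:,None]
def rect(f,mask,z):
    """largest blob in mask -> its rectangle on plane z: centre(mm), sides, yaw(deg) of long side in (-90,90]"""
    n,l,s,c=cv2.connectedComponentsWithStats(mask.astype(np.uint8))
    k=1+np.argmax(s[1:,4]); cs,_=cv2.findContours((l==k).astype(np.uint8),0,1)
    X=onplane(f,max(cs,key=len)[:,0],z)[:,:2]*1000
    (c,sz,a)=cv2.minAreaRect(X.astype(np.float32))
    if sz[0]<sz[1]: a+=90; sz=sz[::-1]
    return np.round(c,1),np.round(sz,1),round((a+90)%180-90,2),s[k,4]
E
python3 - <<'E'
from h import *
for n in("top","scene"):
    f=dict(np.load(n+"0.npz")); P=cloud(f); z=P[...,2]; hsv=cv2.cvtColor(f["pixels"],cv2.COLOR_RGB2HSV)
    x,y=P[...,0],P[...,1]
    work=(x>.25)&(x<.62)&(y>-.5)&(y<.25)
    m=(z>.007)&(z<.03)
    print(n,"benchz",np.nanmedian(z[work]))
    cx={"top":((380,292),(410,233),(277,250)),"scene":((366,198),(306,168),(320,285))}[n]
    for nm,(u,v),zz,hi in zip(("board","strap","jig"),cx,(.015,.025,.014),(.03,.04,.02)):
        w=75 if nm=="jig" else 50
        roi=np.zeros(z.shape,bool); roi[v-w:v+w,u-w:u+w]=1
        print(nm,P[v,u],*rect(f,roi&(z>zz*.5)&(z<hi),zz))
    roi=np.zeros(z.shape,bool); u,v=cx[2]; roi[v-75:v+75,u-75:u+75]=1
    mm=(roi&(z>.035)&(z<.09)).astype(np.uint8)
    N,l,s,c=cv2.connectedComponentsWithStats(mm)
    for k in range(1,N):
        if s[k,4]>8: q=P[l==k]; print("post",c[k].round(),s[k,4],np.median(q,0).round(4),q.min(0).round(3),q.max(0).round(3))
    hi=work&(z>.1); N,l,s,c=cv2.connectedComponentsWithStats(hi.astype(np.uint8))
    for k in range(1,N):
        if s[k,4]>15: q=P[l==k]; print("high",c[k].round(),s[k,4],q.min(0).round(3),q.max(0).round(3))
E
```

```text
top benchz 0.000953855483220023
board [ 0.44419299 -0.18597378  0.0161574 ] [ 441.9 -185.8] [171.3  56.3] 78.79 1323
strap [ 5.85351751e-01 -2.63498269e-01 -5.77483927e-04] [ 579.5 -259.5] [172.7  41.4] -61.86 1135
jig [0.54617276 0.05201024 0.01423753] [538.5  53.8] [235.4 147.4] 79.0 4256
post [233. 179.] 132 [0.7068 0.1509 0.0609] [0.699 0.138 0.035] [0.722 0.17  0.081]
post [341. 203.] 95 [ 0.6506 -0.0997  0.0466] [ 0.626 -0.123  0.035] [ 0.661 -0.079  0.089]
post [296. 208.] 175 [0.6384 0.0053 0.0438] [ 0.623 -0.076  0.035] [0.643 0.075 0.089]
post [254. 231.] 1217 [0.5814 0.1144 0.0718] [ 0.538 -0.113  0.035] [0.632 0.216 0.087]
post [303. 234.] 108 [ 0.5767 -0.0106  0.056 ] [ 0.562 -0.02   0.035] [0.592 0.001 0.068]
high [331. 207.] 135 [ 0.607 -0.126  0.108] [ 0.62  -0.019  0.183]
high [252. 209.] 31 [0.616 0.08  0.102] [0.62  0.115 0.141]
scene benchz 0.0006784452135204511
board [ 0.44284571 -0.17982046  0.01522746] [ 446.3 -183.5] [176.  48.] 74.6 1194
strap [ 0.58335004 -0.26278701  0.00258366] [ 582.1 -255.9] [179.1  44. ] -61.89 1103
jig [0.52812893 0.04373481 0.01632626] [493.3  64.4] [243.1 238.3] -10.73 5177
post [265. 216.] 53 [ 0.6555 -0.0897  0.052 ] [ 0.642 -0.116  0.037] [ 0.664 -0.078  0.074]
post [289. 304.] 1694 [0.5817 0.1236 0.0711] [ 0.54  -0.117  0.035] [0.639 0.235 0.09 ]
post [268. 246.] 191 [ 0.6412 -0.0247  0.0405] [ 0.625 -0.111  0.035] [0.646 0.07  0.089]
post [297. 253.] 166 [ 0.5793 -0.0052  0.0542] [ 0.565 -0.021  0.035] [0.593 0.002 0.064]
high [280. 195.] 71 [ 0.608 -0.12   0.126] [ 0.62  -0.031  0.177]
```

```bash
python3 - <<'E'
from h import *
f=dict(np.load("top0.npz")); P=cloud(f); z=P[...,2]
c=f["pixels"][150:335,215:475,::-1]
zc=np.nan_to_num(z[150:335,215:475]); zz=cv2.applyColorMap(np.uint8(np.clip(zc/.3,0,1)*255),cv2.COLORMAP_JET)
a=cv2.resize(np.hstack([c,zz]),None,fx=1.53,fy=1.53,interpolation=cv2.INTER_CUBIC)
b=cv2.resize(f["pixels"][205:300,215:345,::-1],None,fx=3,fy=3,interpolation=cv2.INTER_CUBIC)
b=np.hstack([b,np.zeros((b.shape[0],a.shape[1]-b.shape[1],3),np.uint8)])
f2=dict(np.load("scene0.npz")); b2=cv2.resize(f2["pixels"][225:355,250:370,::-1],None,fx=2.2,fy=2.2); b[:b2.shape[0],420:420+b2.shape[1]]=b2[:b.shape[0]]
cv2.imwrite("pics/c1.png",np.vstack([a,b])); print(np.vstack([a,b]).shape)
for n in("top","scene"):
    f=dict(np.load(n+"0.npz")); P=cloud(f); z=P[...,2]; x,y=P[...,0],P[...,1];hsv=cv2.cvtColor(f["pixels"],cv2.COLOR_RGB2HSV)
    u,v={"top":(380,292),"scene":(366,198)}[n]; roi=np.zeros(z.shape,bool); roi[v-50:v+50,u-50:u+50]=1
    print("board hsv",hsv[v,u]); print(rect(f,roi&(hsv[...,2]>hsv[v,u,2]-60)&(abs(hsv[...,0].astype(int)-hsv[v,u,0])<8)&(z>.009)&(z<.03),.015))
    print("plate",rect(f,(x>.5)&(x<.64)&(y>.05)&(y<.2)&(z>.066)&(z<.08),.072))
    for xa in np.arange(.35,.72,.03):
      m=(x>xa)&(x<xa+.03)&(y>-.45)&(y<.2)&(z>.08)&(z<.6)
      if m.sum()>3: print(round(xa,2),m.sum(),np.percentile(P[m],[2,50,98],axis=0).round(2).tolist())
E
```

```text
(568, 796, 3)
board hsv [ 21 101 230]
(array([ 441. , -185.5]), array([169.9,  40.7]), 73.71, np.int32(1287))
plate (array([569.4, 126.1]), array([81. , 51.1]), 78.97, np.int32(775))
0.53 4 [[0.56, 0.1, 0.08], [0.56, 0.12, 0.08], [0.56, 0.15, 0.08]]
0.56 4 [[0.57, 0.1, 0.08], [0.59, 0.14, 0.08], [0.59, 0.14, 0.08]]
0.59 171 [[0.61, -0.12, 0.1], [0.61, -0.06, 0.15], [0.62, 0.12, 0.18]]
0.62 791 [[0.62, -0.11, 0.09], [0.63, 0.14, 0.25], [0.65, 0.2, 0.59]]
0.65 169 [[0.65, 0.09, 0.23], [0.66, 0.11, 0.26], [0.68, 0.2, 0.3]]
0.68 935 [[0.69, -0.43, 0.31], [0.71, -0.04, 0.39], [0.71, 0.18, 0.42]]
0.71 9265 [[0.71, -0.44, 0.31], [0.72, -0.18, 0.39], [0.74, 0.17, 0.42]]
board hsv [ 18 101 220]
(array([ 442.3, -186.2]), array([168.7,  40.5]), 73.94, np.int32(1115))
plate (array([574.5, 143.6]), array([116.3,  51. ]), 78.75, np.int32(1116))
0.59 81 [[0.61, -0.12, 0.11], [0.62, -0.07, 0.15], [0.62, 0.11, 0.18]]
0.62 1443 [[0.62, -0.02, 0.12], [0.63, 0.15, 0.5], [0.65, 0.19, 0.6]]
0.65 131 [[0.65, 0.09, 0.23], [0.66, 0.18, 0.26], [0.68, 0.2, 0.3]]
0.68 102 [[0.68, 0.11, 0.3], [0.69, 0.12, 0.32], [0.71, 0.12, 0.34]]
0.71 5584 [[0.71, -0.38, 0.31], [0.72, -0.02, 0.39], [0.74, 0.19, 0.42]]
```

View pics/c1.png

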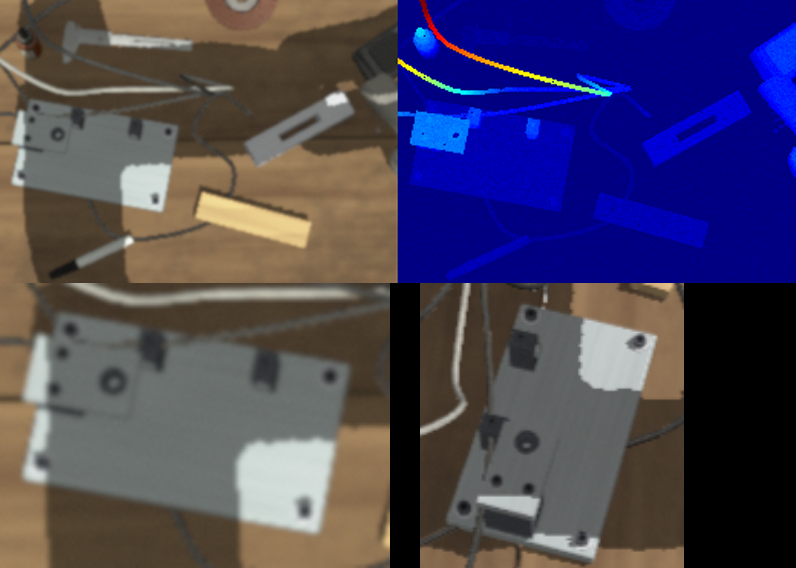

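The crop shows the jig's side stops at crop (150,345) and (265,370), with the bush at (113,380). A cable hangs at z 0.1–0.18 beyond x = 0.607, past the side stops. The corner pose agrees across the base plate and the bush plate: jig centre about (544.8, 52.4) mm, yaw -11.0°. The board and strap sizes match the sizes given.

```bash
cat > mv.py <<'E'
import json,sys,numpy as np
try: S=json.load(open("cmd.json"))
except FileNotFoundError: S=[.18,-.572,.231,.3048]
def jig(x,y,c=(.5448,.0524),a=np.radians(-11.0)):
    return np.array(c)+np.array([x*np.cos(a)-y*np.sin(a),x*np.sin(a)+y*np.cos(a)])/1000*1 if False else np.array(c)+np.array([np.cos(a)*x-np.sin(a)*y,np.sin(a)*x+np.cos(a)*y])/1000
def rows(*targets):
    """targets (x,y,z m,yaw deg): prints the row numbers from the commanded pose, remembers the last"""
    global S
    p=S[3]; c,s=np.cos(p),np.sin(p)
    for x,y,z,yaw in targets:
        d=np.array([x,y,z])-S[:3]
        w=[round(float(v),4) for v in(*np.array([c*d[0]+s*d[1],s*d[0]-c*d[1],-d[2]])/.5,0,0,-(np.radians(yaw)-p)/(np.pi/2))]
        print(w)
    t=np.array(w[:3])*.5
    S=[S[0]+c*t[0]+s*t[1],S[1]+s*t[0]-c*t[1],S[2]-t[2],p-w[5]*np.pi/2]
    json.dump([float(v) for v in S],open("cmd.json","w"))
E
sed -i '/return np.array(c)+np.array(\[x/s/.*/    return np.array(c)+np.array([np.cos(a)*x-np.sin(a)*y,np.sin(a)*x+np.cos(a)*y])\/1000/' mv.py
python3 - <<'E'
from mv import *
rows((.4416,-.1858,.12,73.8))
rows((.4416,-.1858,.025,73.8),(.4416,-.1858,.003,73.8))
print(jig(10,-10))
E
python3 - <<'E'
from h import *
f=dict(np.load("top0.npz"));P=cloud(f);x,y,z=P[...,0],P[...,1],P[...,2]
for ya in np.arange(-.14,.12,.03):
    m=(y>ya)&(y<ya+.03)&(x>.595)&(x<.68)&(z>.05)&(z<.45)
    if m.any(): i=np.argmin(x[m]); print(round(ya,2),P[m][i].round(3),m.sum())
E
```

```text
[0.7309, -0.5798, 0.222, 0.0, 0.0, -0.626]
[-0.0, -0.0, 0.19, 0.0, 0.0, 0.0]
[-0.0, -0.0, 0.234, 0.0, 0.0, 0.0]
[0.55270818 0.04067564]
-0.14 [ 0.607 -0.112  0.131] 31
-0.11 [ 0.607 -0.103  0.138] 84
-0.08 [ 0.61  -0.075  0.154] 42
-0.05 [ 0.613 -0.05   0.171] 46
-0.02 [ 0.619 -0.019  0.181] 46
0.01 [0.625 0.013 0.201] 60
0.04 [0.596 0.07  0.051] 100
0.07 [0.595 0.087 0.057] 150
0.1 [0.597 0.104 0.051] 136
```

Call:
send_rows(
  plan=[
    [0.7309, -0.5798, 0.222, 0, 0, -0.626, -1],
    [0.7309, -0.5798, 0.222, 0, 0, -0.626, -1],
    [0.7309, -0.5798, 0.222, 0, 0, -0.626, -1],
    [0.7309, -0.5798, 0.222, 0, 0, -0.626, -1],
    [0.7309, -0.5798, 0.222, 0, 0, -0.626, -1],
  ],
)

```text
time_s: 0.72
eef_pos: [0.3512, -0.3188, 0.1582]
orientation: [-3.142, -0.0, 1.248]
contact_force: [1.2, -0.8, 0.2]
finger_gap: 0.0853
gripper_force: 0.0
```

```bash
python3 - <<'E'
import mv
from station import r
o=r.get_obs();print(o["eef_pos"],o["orientation"],o["qvel"])
mv.S=[*map(float,o["eef_pos"]),float(o["orientation"][2])]
mv.rows((.4416,-.1858,.06,73.8))
E
```

```text
[ 0.35117073 -0.31877044  0.15824212] [-3.14156919e+00 -1.77367400e-04  1.24809453e+00] [ 9.72735955e-01 -1.86702866e-01  3.77271902e-01  1.09495995e-04
 -1.99312486e-01 -5.24726902e-01]
[0.3096, 0.0872, 0.1965, 0.0, 0.0, -0.0254]
```

Call:
send_rows(
  plan=[
    [0.3096, 0.0872, 0.1965, 0, 0, -0.0254, -1],
    [0.3096, 0.0872, 0.1965, 0, 0, -0.0254, -1],
    [0.3096, 0.0872, 0.1965, 0, 0, -0.0254, -1],
    [0.3096, 0.0872, 0.1965, 0, 0, -0.0254, -1],
    [0.3096, 0.0872, 0.1965, 0, 0, -0.0254, -1],
  ],
)

```text
time_s: 1.35
eef_pos: [0.4416, -0.1881, 0.0606]
orientation: [-3.141, 0.0, 1.283]
contact_force: [1.1, -0.3, 0.4]
finger_gap: 0.0855
gripper_force: 0.0
```

```bash
python3 - <<'E'
import mv
from station import r
o=r.get_obs();print(o["eef_pos"],o["orientation"],abs(o["qvel"]).max())
mv.S=[*map(float,o["eef_pos"]),float(o["orientation"][2])]
mv.rows((.4416,-.1858,.025,73.8),(.4416,-.1858,.003,73.8))
E
```

```text
[ 0.4416     -0.18809729  0.06058683] [-3.14085184e+00  2.53307873e-04  1.28345298e+00] 0.03354833968570984
[0.0044, -0.0013, 0.0712, 0.0, 0.0, -0.0029]
[0.0044, -0.0013, 0.1152, 0.0, 0.0, -0.0029]
```

Call:
send_rows(
  plan=[
    [0.0044, -0.0013, 0.0712, 0, 0, -0.0029, -1],
    [0.0044, -0.0013, 0.1152, 0, 0, -0.0029, -1],
    [0.0044, -0.0013, 0.1152, 0, 0, -0.0029, -1],
    [0.0044, -0.0013, 0.1152, 0, 0, -0.0029, 1],
    [0.0044, -0.0013, 0.1152, 0, 0, -0.0029, 1],
  ],
)

```text
time_s: 1.98
eef_pos: [0.4429, -0.187, 0.0048]
orientation: [3.139, 0.001, 1.286]
contact_force: [-0.2, -0.5, 0.5]
finger_gap: 0.0517
gripper_force: 0.0
```

Call:
send_rows(
  plan=[
    [0, 0, 0, 0, 0, 0, 1],
    [0, 0, 0, 0, 0, 0, 1],
    [0, 0, 0, 0, 0, 0, 1],
    [0, 0, 0, 0, 0, 0, 1],
    [0, 0, 0, 0, 0, 0, 1],
  ],
)

```text
time_s: 2.6
eef_pos: [0.4431, -0.1867, 0.0048]
orientation: [3.139, 0.001, 1.287]
contact_force: [-1.3, -0.5, 6.8]
finger_gap: 0.0378
gripper_force: 61.0
```

```bash
python3 - <<'E'
from mv import *
p=jig(-28,-120); print(p)
x,y=S[:2]
rows((x,y,.06,73.8),(*p,.06,79.0))
E
```

```text
[ 0.49441736 -0.06005261]
[0.0, 0.0, -0.114, 0.0, 0.0, -0.0]
[0.271, 0.0313, -0.114, 0.0, 0.0, -0.0578]
```

Call:
send_rows(
  plan=[
    [0, 0, -0.114, 0, 0, 0, 1],
    [0.06, 0.007, -0.114, 0, 0, -0.013, 1],
    [0.14, 0.016, -0.114, 0, 0, -0.03, 1],
    [0.22, 0.025, -0.114, 0, 0, -0.046, 1],
    [0.271, 0.0313, -0.114, 0, 0, -0.0578, 1],
  ],
)

```text
time_s: 3.22
eef_pos: [0.4955, -0.0586, 0.0606]
orientation: [3.141, -0.0, 1.379]
contact_force: [-0.4, 0.1, -1.2]
finger_gap: 0.038
gripper_force: 60.8
```

Call:
send_rows(
  plan=[
    [0, 0, 0, 0, 0, 0, 1],
    [0, 0, 0, 0, 0, 0, 1],
    [0, 0, 0, 0, 0, 0, 1],
    [0, 0, 0, 0, 0, 0, 1],
    [0, 0, 0, 0, 0, 0, 1],
  ],
)

```text
time_s: 3.85
eef_pos: [0.4947, -0.0607, 0.0601]
orientation: [-3.142, 0.0, 1.377]
contact_force: [0.1, -0.6, 0.2]
finger_gap: 0.0382
gripper_force: 60.7
```

```bash
python3 - <<'E'
import mv
from mv import *
from station import r
from h import *
o=r.get_obs();print(S,o["eef_pos"],o["orientation"],abs(o["qvel"]).max())
f=grab("scene");cv2.imwrite("pics/s1.png",cv2.resize(f["pixels"][130:370,200:440,::-1],None,fx=2.4,fy=2.4))
rows((*jig(-28,-110),.034,79.0),(*jig(-28,-60),.034,79.0),(*jig(-28,-12),.034,79.0))
E
```

```text
[0.49443765328380823, -0.06005205012386441, 0.05998682600251581, 1.3788003189318676] [ 0.49465403 -0.06065771  0.06009391] [-3.14155396e+00  2.75403312e-05  1.37671124e+00] 0.005186558564141398
[0.02, -0.0, 0.052, 0.0, 0.0, -0.0]
[0.12, -0.0, 0.052, 0.0, 0.0, -0.0]
[0.216, -0.0, 0.052, 0.0, 0.0, -0.0]
```

View pics/s1.png

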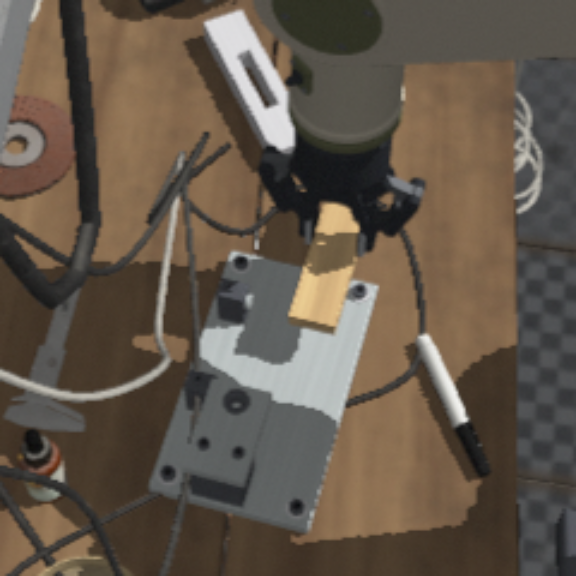

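The view shows the board held level between the fingers at crop (325,265), roughly parallel to the jig and clear of the side posts at (232,300) and (195,390). The strap is at (250,80) and was not touched. Next I slide the board in along the open side.

Call:
send_rows(
  plan=[
    [0.02, 0, 0.052, 0, 0, 0, 1],
    [0.07, 0, 0.052, 0, 0, 0, 1],
    [0.12, 0, 0.052, 0, 0, 0, 1],
    [0.18, 0, 0.052, 0, 0, 0, 1],
    [0.216, 0, 0.052, 0, 0, 0, 1],
  ],
)

```text
time_s: 4.53
eef_pos: [0.5157, 0.0468, 0.0342]
orientation: [3.141, -0.0, 1.378]
contact_force: [0.3, 0.8, -1.5]
finger_gap: 0.0386
gripper_force: 60.7
```

```bash
python3 - <<'E'
from mv import *
for x in(-10,9):
  pass
rows((*jig(-10,-12),.034,79.0),(*jig(9,-12),.034,79.0),(*jig(9,-12),.020,79.0))
E
```

```text
[-0.0, 0.036, -0.0, 0.0, 0.0, -0.0]
[-0.0, 0.074, -0.0, 0.0, 0.0, -0.0]
[-0.0, 0.074, 0.028, 0.0, 0.0, -0.0]
```

Call:
send_rows(
  plan=[
    [0, 0.03, 0, 0, 0, 0, 1],
    [0, 0.06, 0, 0, 0, 0, 1],
    [0, 0.074, 0, 0, 0, 0, 1],
    [0, 0.074, 0.014, 0, 0, 0, 1],
    [0, 0.074, 0.028, 0, 0, 0, 1],
  ],
)

```text
time_s: 5.15
eef_pos: [0.5513, 0.0386, 0.0193]
orientation: [-3.141, 0.0, 1.377]
contact_force: [0.1, 1.2, -0.3]
finger_gap: 0.0382
gripper_force: 60.9
```

Call:
send_rows(
  plan=[
    [0, 0, 0, 0, 0, 0, 1],
    [0, 0, 0.001, 0, 0, 0, 1],
    [0, 0, 0.002, 0, 0, 0, 1],
    [0, 0, 0.002, 0, 0, 0, 1],
    [0, 0, 0.002, 0, 0, 0, 1],
  ],
)

```text
time_s: 5.78
eef_pos: [0.5518, 0.0387, 0.0191]
orientation: [3.142, 0.0, 1.378]
contact_force: [0.3, 0.7, 0.4]
finger_gap: 0.0378
gripper_force: 60.9
```

```bash
python3 - <<'E'
from h import *
import mv
mv.S[2]-=.001; import json; json.dump(mv.S,open("cmd.json","w"))
for n in("top","scene"):
    f=grab(n);cv2.imwrite(f"pics/{n}2.png",f["pixels"][:,:,::-1])
    hsv=cv2.cvtColor(f["pixels"],cv2.COLOR_RGB2HSV);P=cloud(f)
    m=(abs(hsv[...,0].astype(int)-20)<6)&(hsv[...,1]>85)&(P[...,2]>.018)&(P[...,2]<.045)&(P[...,0]>.45)&(P[...,0]<.65)&(P[...,1]>-.1)&(P[...,1]<.2)
    print(n,m.sum(),rect(f,m,.029))
t=cv2.imread("pics/top2.png")[190:310,200:360];s=cv2.imread("pics/scene2.png")[210:350,250:370]
a=cv2.resize(t,(800,600));cv2.imwrite("pics/b2.png",np.hstack([cv2.resize(t,None,fx=2.5,fy=2.5),cv2.resize(s,None,fx=2.5,fy=300/140)]))
E
```

```text
top 277 (array([539. , -28.1]), array([40. , 32.6]), -0.81, np.int32(233))
scene 405 (array([553. ,  43.7]), array([57.6, 40.4]), 78.81, np.int32(378))
```

View pics/b2.png

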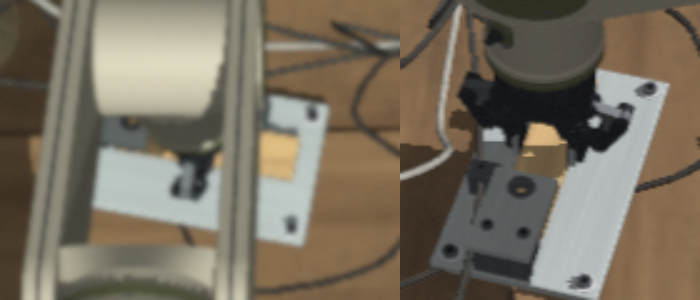

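The board lies under the bush plate between the fingers, and its -y end is visible at crop (297,165). Releasing it.

Call:
send_rows(
  plan=[
    [0, 0, 0, 0, 0, 0, -0.4],
    [0, 0, 0, 0, 0, 0, -0.4],
    [0, 0, 0, 0, 0, 0, -0.4],
    [0, 0, -0.06, 0, 0, 0, -0.4],
    [0, 0, -0.16, 0, 0, 0, -0.4],
  ],
)

```text
time_s: 6.5
eef_pos: [0.5498, 0.0387, 0.0977]
orientation: [-3.137, 0.001, 1.378]
contact_force: [1.5, -0.4, -0.3]
finger_gap: 0.06
gripper_force: 0.0
```

```bash
python3 - <<'E'
import mv
mv.S[2]+=.08
from mv import *
from station import r
print(r.get_obs()["finger_gap"])
rows((.50,-.09,.13,95),(.58,-.259,.13,118.1))
rows((.58,-.259,.03,118.1),(.58,-.259,.003,118.1))
E
```

```text
0.059962198779079705
[-0.2727, -0.0517, -0.062, 0.0, 0.0, -0.1778]
[-0.5739, 0.1699, -0.062, 0.0, 0.0, -0.4345]
[-0.0, -0.0, 0.2, 0.0, 0.0, 0.0]
[-0.0, -0.0, 0.254, 0.0, 0.0, 0.0]
```

Call:
send_rows(
  plan=[
    [-0.06, -0.01, -0.062, 0, 0, -0.03, -0.7],
    [-0.12, -0.025, -0.062, 0, 0, -0.08, -1],
    [-0.18, -0.035, -0.062, 0, 0, -0.12, -1],
    [-0.23, -0.045, -0.062, 0, 0, -0.15, -1],
    [-0.2727, -0.0517, -0.062, 0, 0, -0.1778, -1],
  ],
)

```text
time_s: 7.12
eef_pos: [0.4999, -0.0911, 0.1302]
orientation: [3.141, 0.0, 1.658]
contact_force: [-1.3, -0.1, 0.2]
finger_gap: 0.0851
gripper_force: 0.0
```

```bash
python3 - <<'E'
import mv
from mv import *
from h import *
mv.S=[.50,-.09,.13,np.radians(95)]
rows((.45,-.24,.13,118.1))
rows((.58,-.259,.08,118.1),)
rows((.58,-.259,.03,118.1),(.58,-.259,.003,118.1))
f=grab("scene"); hsv=cv2.cvtColor(f["pixels"],cv2.COLOR_RGB2HSV);P=cloud(f)
m=(abs(hsv[...,0].astype(int)-20)<6)&(hsv[...,1]>85)&(P[...,2]>.018)&(P[...,2]<.045)&(P[...,0]>.45)&(P[...,0]<.65)&(P[...,1]>-.1)&(P[...,1]<.2)
print(rect(f,m,.029)); cv2.imwrite("pics/b3.png",cv2.resize(f["pixels"][210:350,240:370,::-1],None,fx=4,fy=4))
E
```

```text
[-0.2901, -0.1258, -0.0, 0.0, 0.0, -0.2567]
[-0.156, 0.2115, 0.1, 0.0, 0.0, 0.0]
[-0.0, -0.0, 0.1, 0.0, 0.0, 0.0]
[-0.0, -0.0, 0.154, 0.0, 0.0, 0.0]
(array([546.7,  12. ]), array([112.9,  40.2]), 78.96, np.int32(923))
```

View pics/b3.png

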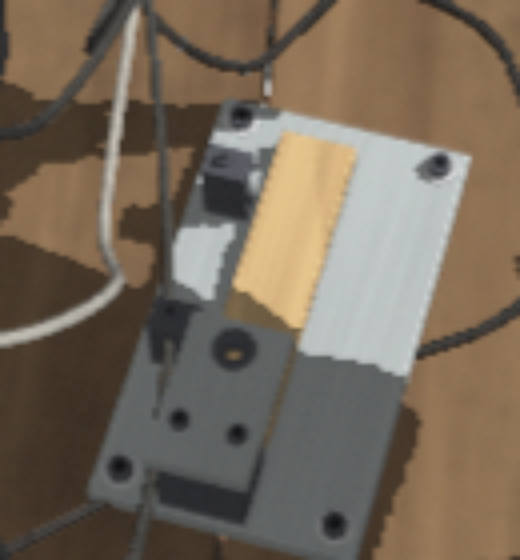

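The board lies flat, parallel to the jig, with wood showing through the bush hole at (235,350). Its ends are at jig y = -95.7 and 74.3 mm, less than 1 mm from the end stop's face. Now the strap.

Call:
send_rows(
  plan=[
    [-0.06, -0.03, 0, 0, 0, -0.05, -1],
    [-0.12, -0.05, 0, 0, 0, -0.11, -1],
    [-0.18, -0.08, 0, 0, 0, -0.17, -1],
    [-0.24, -0.105, 0, 0, 0, -0.22, -1],
    [-0.2901, -0.1258, 0, 0, 0, -0.2567, -1],
  ],
)

```text
time_s: 7.8
eef_pos: [0.4498, -0.241, 0.1302]
orientation: [3.141, 0.0, 2.061]
contact_force: [0.1, 0.7, 0.4]
finger_gap: 0.0854
gripper_force: 0.0
```

Call:
send_rows(
  plan=[
    [-0.04, 0.05, 0.02, 0, 0, 0, -1],
    [-0.08, 0.11, 0.04, 0, 0, 0, -1],
    [-0.12, 0.17, 0.06, 0, 0, 0, -1],
    [-0.156, 0.2115, 0.1, 0, 0, 0, -1],
    [-0.156, 0.2115, 0.1, 0, 0, 0, -1],
  ],
)

```text
time_s: 8.43
eef_pos: [0.5801, -0.2582, 0.0773]
orientation: [-3.14, -0.003, 2.06]
contact_force: [0.1, 0.3, 0.5]
finger_gap: 0.0851
gripper_force: 0.0
```

Call:
send_rows(
  plan=[
    [0, 0, 0.1, 0, 0, 0, -1],
    [0, 0, 0.154, 0, 0, 0, -1],
    [0, 0, 0.154, 0, 0, 0, -1],
    [0, 0, 0.154, 0, 0, 0, 1],
    [0, 0, 0.154, 0, 0, 0, 1],
  ],
)

```text
time_s: 9.05
eef_pos: [0.5816, -0.2601, 0.0057]
orientation: [3.14, 0.003, 2.06]
contact_force: [-0.1, -0.3, -0.0]
finger_gap: 0.0516
gripper_force: 0.0
```

Call:
send_rows(
  plan=[
    [0, 0, 0, 0, 0, 0, 1],
    [0, 0, 0, 0, 0, 0, 1],
    [0, 0, 0, 0, 0, 0, 1],
    [0, 0, 0, 0, 0, 0, 1],
    [0, 0, 0, 0, 0, 0, 1],
  ],
)

```text
time_s: 9.68
eef_pos: [0.5815, -0.26, 0.0054]
orientation: [3.14, 0.003, 2.06]
contact_force: [-0.5, 0.9, 7.3]
finger_gap: 0.0386
gripper_force: 63.0
```

```bash
python3 - <<'E'
from mv import *
rows((.58,-.259,.08,118.1),(.54,-.17,.08,100))
rows((*jig(-28,-125),.08,79.0))
rows((*jig(-28,-118),.0385,79.0),(*jig(-28,-70),.0385,79.0),(*jig(-28,-60),.0385,79.0))
E
```

```text
[-0.0, -0.0, -0.154, 0.0, 0.0, 0.0]
[0.1947, 0.0132, -0.154, 0.0, 0.0, 0.2011]
[0.223, -0.0551, -0.0, 0.0, 0.0, 0.2334]
[0.014, -0.0, 0.083, 0.0, 0.0, -0.0]
[0.11, -0.0, 0.083, 0.0, 0.0, -0.0]
[0.13, -0.0, 0.083, 0.0, 0.0, -0.0]
```

Call:
send_rows(
  plan=[
    [0, 0, -0.08, 0, 0, 0, 1],
    [0, 0, -0.154, 0, 0, 0, 1],
    [0.06, 0.004, -0.154, 0, 0, 0.06, 1],
    [0.13, 0.009, -0.154, 0, 0, 0.13, 1],
    [0.1947, 0.0132, -0.154, 0, 0, 0.2011, 1],
  ],
)

```text
time_s: 10.3
eef_pos: [0.5394, -0.1692, 0.0802]
orientation: [-3.141, -0.0, 1.74]
contact_force: [0.5, -1.0, -3.6]
finger_gap: 0.0387
gripper_force: 61.9
```

Call:
send_rows(
  plan=[
    [0.06, -0.014, 0, 0, 0, 0.06, 1],
    [0.12, -0.03, 0, 0, 0, 0.12, 1],
    [0.18, -0.044, 0, 0, 0, 0.18, 1],
    [0.223, -0.0551, 0, 0, 0, 0.2334, 1],
    [0.223, -0.0551, 0, 0, 0, 0.2334, 1],
  ],
)

```text
time_s: 10.92
eef_pos: [0.493, -0.0638, 0.08]
orientation: [-3.141, -0.0, 1.379]
contact_force: [-0.1, 0.5, -3.5]
finger_gap: 0.0389
gripper_force: 61.8
```

```bash
python3 - <<'E'
from h import *
o=r.get_obs();print(o["eef_pos"],o["orientation"],o["finger_gap"],o["contact_force"])
f=grab("scene");cv2.imwrite("pics/s4.png",cv2.resize(f["pixels"][130:370,200:440,::-1],None,fx=2.4,fy=2.4))
P=cloud(f);x,y,z=P[...,0],P[...,1],P[...,2]
m=(y>-.08)&(y<.05)&(x>.44)&(x<.56)&(z>.085)&(z<.115);
print(m.sum(),np.median(z[m]),rect(f,m,.0996)) 
q=P[m]; A=np.c_[q[:,:2]-q[:,:2].mean(0),np.ones(len(q))]; print("slope x,y,mean",np.linalg.lstsq(A,q[:,2],rcond=None)[0])
E
```

```text
[ 0.49298485 -0.06381746  0.08004819] [-3.14102007e+00 -2.92572471e-04  1.37887618e+00] 0.03891697653628311 [-0.06621913  0.5352712  -3.499536  ]
926 0.09976214764613833 (array([503.8, -27.4]), array([111.8,  67.3]), 75.29, np.int32(926))
slope x,y,mean [ 0.01297254 -0.03558567  0.09942006]
```

View pics/s4.png

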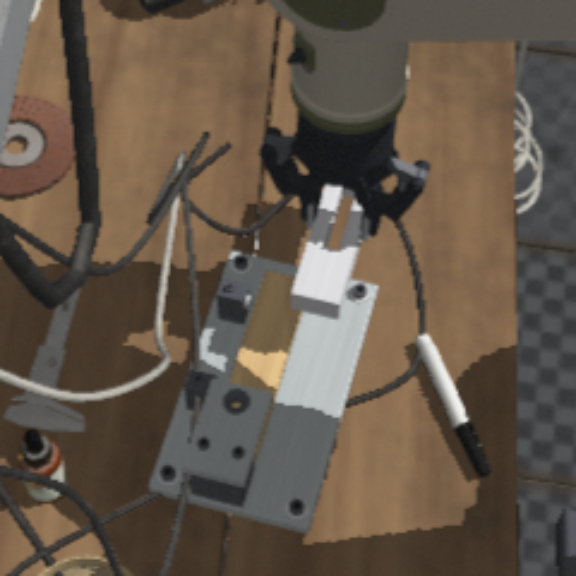

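The strap is held between the fingers at crop (330,240), parallel to the board and to its open side, and the board has not moved. I lower it and slide it in.

Call:
send_rows(
  plan=[
    [0, 0, 0.04, 0, 0, 0, 1],
    [0.014, 0, 0.083, 0, 0, 0, 1],
    [0.06, 0, 0.083, 0, 0, 0, 1],
    [0.11, 0, 0.083, 0, 0, 0, 1],
    [0.13, 0, 0.083, 0, 0, 0, 1],
  ],
)

```text
time_s: 11.6
eef_pos: [0.5069, -0.0011, 0.0387]
orientation: [3.141, 0.0, 1.379]
contact_force: [0.1, 0.7, -4.3]
finger_gap: 0.0387
gripper_force: 61.8
```

```bash
python3 - <<'E'
from h import *
from mv import *
o=r.get_obs();print(o["eef_pos"],o["orientation"],o["finger_gap"],o["contact_force"])
f=grab("scene");P=cloud(f)
for yy in (-15,-5,5,15,20):
  for xx in(-40,-28,-16):
    p=np.array([*jig(xx,yy),.058]);d=np.linalg.norm(P[...,:2]-p[:2],axis=-1);m=(d<.005)&(P[...,2]>.03);print(yy,xx,m.sum(),np.nanmedian(P[m][:,2]).round(4) if m.any() else None)
rows((*jig(-28,-35),.0385,79),(*jig(-28,-14),.0385,79.0))
rows((*jig(0,-14),.0385,79.0))
E
```

```text
[ 0.50688316 -0.00110722  0.0387236 ] [3.14118446e+00 1.96328659e-05 1.37889981e+00] 0.03874054885818402 [ 0.13662811  0.69491293 -4.34614376]
-15 -40 55 0.2387
-15 -28 124 0.2616
-15 -16 93 0.261
-5 -40 45 0.4606
-5 -28 48 0.4556
-5 -16 53 0.4502
5 -40 308 0.4158
5 -28 286 0.4126
5 -16 251 0.4119
15 -40 18 0.0585
15 -28 19 0.0589
15 -16 20 0.0587
20 -40 29 0.058
20 -28 24 0.0579
20 -16 22 0.0583
[0.05, -0.0, -0.0, 0.0, 0.0, -0.0]
[0.092, -0.0, -0.0, 0.0, 0.0, -0.0]
[0.0, 0.056, -0.0, 0.0, 0.0, -0.0]
```

Call:
send_rows(
  plan=[
    [0.03, 0, 0, 0, 0, 0, 1],
    [0.06, 0, 0, 0, 0, 0, 1],
    [0.092, 0, 0, 0, 0, 0, 1],
    [0.092, 0, 0, 0, 0, 0, 1],
    [0.092, 0, 0, 0, 0, 0, 1],
  ],
)

```text
time_s: 12.28
eef_pos: [0.515, 0.0439, 0.0385]
orientation: [-3.141, 0.0, 1.378]
contact_force: [-0.7, -0.3, -4.6]
finger_gap: 0.0387
gripper_force: 61.8
```

Call:
send_rows(
  plan=[
    [0, 0.02, 0, 0, 0, 0, 1],
    [0, 0.04, 0, 0, 0, 0, 1],
    [0, 0.056, 0, 0, 0, 0, 1],
    [0, 0.056, 0, 0, 0, 0, 1],
    [0, 0.056, 0, 0, 0, 0, 1],
  ],
)

```text
time_s: 12.9
eef_pos: [0.5423, 0.0384, 0.0384]
orientation: [-3.141, 0.0, 1.377]
contact_force: [-0.3, 0.1, -2.8]
finger_gap: 0.039
gripper_force: 61.9
```

```bash
python3 - <<'E'
from mv import *
rows((*jig(6,-14),.0355,79.0),(*jig(6,-14),.0345,79.0))
print(S)
E
```

```text
[0.0, 0.012, 0.006, 0.0, 0.0, -0.0]
[0.0, 0.012, 0.008, 0.0, 0.0, -0.0]
[0.5421389221473945, 0.03864699221356606, 0.0385, 1.3787752024904807]
```

Call:
send_rows(
  plan=[
    [0, 0.006, 0, 0, 0, 0, 1],
    [0, 0.012, 0.004, 0, 0, 0, 1],
    [0, 0.012, 0.008, 0, 0, 0, 1],
    [0, 0.012, 0.008, 0, 0, 0, 1],
    [0, 0.012, 0.008, 0, 0, 0, 1],
  ],
)

```text
time_s: 13.52
eef_pos: [0.5484, 0.0373, 0.0346]
orientation: [-3.142, 0.0, 1.378]
contact_force: [0.7, -0.3, -3.0]
finger_gap: 0.0386
gripper_force: 61.9
```

Call:
send_rows(
  plan=[
    [0, 0, 0.001, 0, 0, 0, 1],
    [0, 0, 0.002, 0, 0, 0, 1],
    [0, 0, 0.002, 0, 0, 0, 1],
    [0, 0, 0.002, 0, 0, 0, 1],
    [0, 0, 0.002, 0, 0, 0, 1],
  ],
)

```text
time_s: 14.15
eef_pos: [0.5485, 0.0373, 0.0344]
orientation: [-3.141, 0.0, 1.378]
contact_force: [-5.2, 0.5, 7.3]
finger_gap: 0.0385
gripper_force: 63.1
```

Call:
send_rows(
  plan=[
    [0.001, 0, -0.001, 0, 0, 0, 1],
    [0.002, 0, -0.001, 0, 0, 0, 1],
    [0.004, 0, -0.001, 0, 0, 0, 1],
    [0.005, 0, -0.001, 0, 0, 0, 1],
    [0.006, 0, -0.001, 0, 0, 0, 1],
  ],
)

```text
time_s: 14.78
eef_pos: [0.5495, 0.0401, 0.0344]
orientation: [3.141, 0.0, 1.378]
contact_force: [-0.7, -3.2, 3.5]
finger_gap: 0.0389
gripper_force: 62.6
```

Call:
send_rows(
  plan=[
    [0.0005, 0, 0, 0, 0, 0, 1],
    [0.001, 0, 0, 0, 0, 0, 1],
    [0.0015, 0, 0, 0, 0, 0, 1],
    [0.002, 0, 0, 0, 0, 0, 1],
    [0.002, 0, 0, 0, 0, 0, 1],
  ],
)

```text
time_s: 15.4
eef_pos: [0.5495, 0.0411, 0.0344]
orientation: [3.141, 0.0, 1.378]
contact_force: [-1.2, -4.5, 4.2]
finger_gap: 0.0388
gripper_force: 63.0
```

Call:
send_rows(
  plan=[
    [0.0005, 0, 0, 0, 0, 0, 1],
    [0.001, 0, 0, 0, 0, 0, 1],
    [0.0015, 0, 0, 0, 0, 0, 1],
    [0.002, 0, 0, 0, 0, 0, 1],
    [0.002, 0, 0, 0, 0, 0, 1],
  ],
)

```text
time_s: 16.02
eef_pos: [0.5497, 0.042, 0.0344]
orientation: [3.141, 0.0, 1.377]
contact_force: [-1.1, -5.1, 5.8]
finger_gap: 0.0384
gripper_force: 63.0
```

Call:
send_rows(
  plan=[
    [0.0005, 0, 0, 0, 0, 0, 1],
    [0.001, 0, 0, 0, 0, 0, 1],
    [0.0015, 0, 0, 0, 0, 0, 1],
    [0.002, 0, 0, 0, 0, 0, 1],
    [0.002, 0, 0, 0, 0, 0, 1],
  ],
)

```text
time_s: 16.65
eef_pos: [0.5497, 0.042, 0.0344]
orientation: [3.141, 0.002, 1.377]
contact_force: [-3.5, -9.6, 6.6]
finger_gap: 0.0386
gripper_force: 63.1
```

Call:
send_rows(
  plan=[
    [0, 0.001, 0, 0, 0, 0, 1],
    [0, 0.002, 0, 0, 0, 0, 1],
    [0, 0.003, 0, 0, 0, 0, 1],
    [0, 0.004, 0, 0, 0, 0, 1],
    [0, 0.005, 0, 0, 0, 0, 1],
  ],
)

```text
time_s: 17.27
eef_pos: [0.5499, 0.042, 0.0345]
orientation: [-3.137, 0.002, 1.378]
contact_force: [-16.5, -7.6, 22.1]
finger_gap: 0.0389
gripper_force: 64.9
```

Call:
send_rows(
  plan=[
    [0, 0.0005, 0, 0, 0, 0, 1],
    [0, 0.001, 0, 0, 0, 0, 1],
    [0, 0.0015, 0, 0, 0, 0, 1],
    [0, 0.002, 0, 0, 0, 0, 1],
    [0, 0.002, 0, 0, 0, 0, 1],
  ],
)

```text
time_s: 17.9
eef_pos: [0.5501, 0.042, 0.0345]
orientation: [-3.135, 0.002, 1.378]
contact_force: [-20.1, -6.3, 23.8]
finger_gap: 0.0386
gripper_force: 65.2
```

```bash
python3 - <<'E'
from h import *
from mv import *
o=r.get_obs();print(o["eef_pos"],o["orientation"],o["finger_gap"],o["contact_force"],o["wrist_torque"])
f=grab("scene");g=grab("top")
cv2.imwrite("pics/s5.png",np.hstack([cv2.resize(f["pixels"][220:350,250:370,::-1],None,fx=3.3,fy=3.3,interpolation=cv2.INTER_CUBIC),cv2.resize(g["pixels"][200:300,215:335,::-1],(400,429),interpolation=cv2.INTER_CUBIC)])[:, :800])
np.savez("s5.npz",**f);np.savez("t5.npz",**g)
E
```

```text
[0.55010709 0.04199254 0.03448121] [-3.13525101e+00  2.23550270e-03  1.37790686e+00] 0.038623699096334375 [-20.14324658  -6.29074096  23.83274586] [-1.20327137  3.10041834  0.12794748]
```

View pics/s5.png

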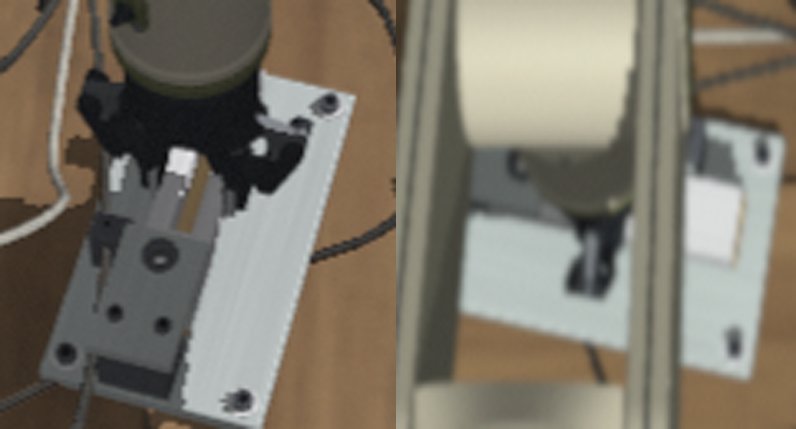

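The strap is under the bush plate at left crop (185,200), with its free end at right crop (715,220) beside side stop b at (700,145). I now compare the strap's edge with the stop in the same view and at the same height.

```bash
python3 - <<'E'
from h import *
from mv import *
c=np.array([.5448,.0524]);a=np.radians(-11)
def J(P): d=(P[...,:2]-c)*1000; return d[...,0]*np.cos(a)+d[...,1]*np.sin(a),-d[...,0]*np.sin(a)+d[...,1]*np.cos(a)
for n0,n1 in(("top0","t5"),("scene0","s5")):
    for n in(n0,n1):
        f=dict(np.load(n+".npz"));P=cloud(f);x,y=J(P);z=P[...,2]
        m=(z>.046)&(z<.064)&(x>18)&(x<70)&(y>-72)&(y<-38)
        print(n,"postb",m.sum(),np.percentile(x[m],[1,10,90,99]).round(1) if m.any() else "",np.percentile(y[m],[1,99]).round(1) if m.any() else"")
        m=(z>.046)&(z<.064)&(x>18)&(x<70)&(y>18)&(y<36)
        print(n,"posta",m.sum(),np.percentile(x[m],[1,10,90,99]).round(1) if m.any() else "",np.percentile(y[m],[1,99]).round(1) if m.any() else"")
    m=(z>.046)&(z<.062)&(x>-25)&(x<34)&(y<-64)&(y>-110)
    if m.sum()>20:
        vs=np.argwhere(m); X=onplane(f,vs[:,::-1],.054); xj,yj=J(X); print("strap end",m.sum(),np.percentile(xj,[0,2,98,100]).round(1),yj.min().round(1),rect(f,m,.054))
        for k in range(-95,-60,5):
            q=abs(yj-k)<2.5; print(k,xj[q].min().round(1) if q.any() else"",xj[q].max().round(1) if q.any() else "",np.median(z[m][q])if q.any() else "")
    m=(z>.046)&(z<.061)&(x>-25)&(x<34)&(y<36)&(y>10)
    if n=="s5" and m.any():
        vs=np.argwhere(m); X=onplane(f,vs[:,::-1],.054); xj,yj=J(X)
        for k in range(10,37,4):
            q=abs(yj-k)<2; print(k,xj[q].min().round(1) if q.any() else"",xj[q].max().round(1) if q.any() else "")
E
```

```text
top0 postb 95 [29.8 33.4 54.9 57.8] [-64.1 -46.4]
top0 posta 55 [29.5 34.4 54.6 56.8] [25.7 35.6]
t5 postb 80 [18.4 21.3 53.5 57.1] [-71.7 -53.4]
t5 posta 0  
strap end 243 [-14.8 -13.6  25.9  26.8] -95.1 (array([535.4, -26.9]), array([41.6, 30.9]), -10.54, np.int32(243))
-95 -12.2 25.3 0.055210770476606275
-90 -14.8 26.8 0.05510662386512477
-85 -14.2 26.4 0.054645649178990285
-80 -14.6 25.2 0.05452920325287014
-75 -13.5 26.7 0.05377620707565112
-70 -13.9 25.9 0.055540736916678934
-65 -12.9 25.0 0.05420174372497044
scene0 postb 129 [31.2 35.7 56.  59.1] [-63.5 -44.4]
scene0 posta 45 [37.7 41.  57.1 58.7] [25.6 35.7]
s5 postb 0  
s5 posta 68 [18.6 20.9 56.5 59.6] [18.9 35.6]
10 -10.8 28.1
14 -11.4 27.5
18 -12.6 28.1
22 -13.2 27.5
26 -11.1 28.1
30 -11.7 -1.2
34
```

The strap edge is at x_j ≈ 26.5, which is 3.5 mm short of the buttons. Vertical load rose together with the side push, so the strap is jammed on the board by friction. I will back off, unload z and push again.

Call:
send_rows(
  plan=[
    [0, -0.002, 0, 0, 0, 0, 1],
    [0, -0.004, 0, 0, 0, 0, 1],
    [-0.001, -0.006, -0.001, 0, 0, 0, 1],
    [-0.002, -0.006, -0.0015, 0, 0, 0, 1],
    [-0.002, -0.006, -0.002, 0, 0, 0, 1],
  ],
)

```text
time_s: 18.62
eef_pos: [0.5495, 0.0421, 0.0345]
orientation: [-3.141, 0.0, 1.377]
contact_force: [1.9, -4.7, -4.3]
finger_gap: 0.0388
gripper_force: 61.9
```

Call:
send_rows(
  plan=[
    [0, 0, -0.0005, 0, 0, 0, 1],
    [0, 0, -0.001, 0, 0, 0, 1],
    [0, 0.001, -0.001, 0, 0, 0, 1],
    [0, 0.002, -0.001, 0, 0, 0, 1],
    [0, 0.002, -0.001, 0, 0, 0, 1],
  ],
)

```text
time_s: 19.25
eef_pos: [0.5502, 0.0419, 0.0352]
orientation: [-3.14, 0.0, 1.378]
contact_force: [-2.8, -3.9, -4.2]
finger_gap: 0.0386
gripper_force: 61.8
```

Call:
send_rows(
  plan=[
    [0, 0.001, 0, 0, 0, 0, 1],
    [0, 0.002, 0, 0, 0, 0, 1],
    [0, 0.003, 0, 0, 0, 0, 1],
    [0, 0.004, 0, 0, 0, 0, 1],
    [0, 0.004, 0, 0, 0, 0, 1],
  ],
)

```text
time_s: 19.88
eef_pos: [0.5526, 0.0414, 0.0355]
orientation: [-3.141, 0.0, 1.378]
contact_force: [-2.7, -4.1, -4.1]
finger_gap: 0.0387
gripper_force: 61.8
```

Call:
send_rows(
  plan=[
    [0, 0, 0.001, 0, 0, 0, 1],
    [0, 0, 0.002, 0, 0, 0, 1],
    [0, 0, 0.0022, 0, 0, 0, 1],
    [0, 0.0005, 0.0022, 0, 0, 0, 1],
    [0, 0.001, 0.0022, 0, 0, 0, 1],
  ],
)

```text
time_s: 20.5
eef_pos: [0.5533, 0.0413, 0.0348]
orientation: [-3.141, 0.0, 1.378]
contact_force: [-5.4, -5.2, -1.7]
finger_gap: 0.0386
gripper_force: 62.2
```

Call:
send_rows(
  plan=[
    [0, 0.0005, 0, 0, 0, 0, 1],
    [0, 0.001, 0, 0, 0, 0, 1],
    [0, 0.0015, 0, 0, 0, 0, 1],
    [0, 0.002, 0, 0, 0, 0, 1],
    [0, 0.002, 0, 0, 0, 0, 1],
  ],
)

```text
time_s: 21.12
eef_pos: [0.5534, 0.0413, 0.0347]
orientation: [-3.14, 0.0, 1.377]
contact_force: [-8.2, -4.0, 1.5]
finger_gap: 0.0389
gripper_force: 62.6
```

Call:
send_rows(
  plan=[
    [0, 0.0005, 0, 0, 0, 0, 1],
    [0, 0.001, 0, 0, 0, 0, 1],
    [0, 0.0015, 0, 0, 0, 0, 1],
    [0, 0.002, 0, 0, 0, 0, 1],
    [0, 0.002, 0, 0, 0, 0, 1],
  ],
)

```text
time_s: 21.75
eef_pos: [0.5535, 0.0413, 0.0346]
orientation: [-3.138, 0.0, 1.377]
contact_force: [-13.2, -2.8, 5.6]
finger_gap: 0.0387
gripper_force: 63.1
```

```bash
python3 - <<'E'
from h import *
o=r.get_obs();print(o["eef_pos"],o["orientation"],o["contact_force"])
c=np.array([.5448,.0524]);a=np.radians(-11)
def J(P): d=(P[...,:2]-c)*1000; return d[...,0]*np.cos(a)+d[...,1]*np.sin(a),-d[...,0]*np.sin(a)+d[...,1]*np.cos(a)
f=grab("top");P=cloud(f);x,y=J(P);z=P[...,2]
m=(z>.046)&(z<.062)&(x>-25)&(x<34)&(y<-64)&(y>-110)
X=onplane(f,np.argwhere(m)[:,::-1],.054); xj,yj=J(X)
for k in range(-95,-60,5):
    q=abs(yj-k)<2.5; print(k,xj[q].min().round(1),xj[q].max().round(1)) if q.any() else 0
print(yj.min(),np.median(z[m]))
E
```

```text
[0.55351177 0.04128395 0.03455083] [-3.13759342e+00  3.82947047e-04  1.37727344e+00] [-13.18883489  -2.77939671   5.56828727]
-95 -9.9 29.9
-90 -10.7 29.5
-85 -11.1 28.7
-80 -10.5 30.2
-75 -10.9 29.3
-70 -9.8 28.1
-65 -10.2 29.6
-95.04413146371736 0.05512616513108182
```

Call:
send_rows(
  plan=[
    [0.0005, 0, 0, 0, 0, 0, 1],
    [0.001, 0, 0, 0, 0, 0, 1],
    [0.002, 0, 0, 0, 0, 0, 1],
    [0.003, 0, 0, 0, 0, 0, 1],
    [0.003, 0, 0, 0, 0, 0, 1],
  ],
)

```text
time_s: 22.42
eef_pos: [0.5535, 0.0413, 0.0345]
orientation: [-3.137, 0.003, 1.377]
contact_force: [-15.4, -10.4, 7.8]
finger_gap: 0.0389
gripper_force: 63.2
```

Call:
send_rows(
  plan=[
    [0.0005, 0, 0, 0, 0, 0, 1],
    [0.001, 0, 0, 0, 0, 0, 1],
    [0.002, 0, 0, 0, 0, 0, 1],
    [0.003, 0, 0, 0, 0, 0, 1],
    [0.003, 0, 0, 0, 0, 0, 1],
  ],
)

```text
time_s: 23.05
eef_pos: [0.5535, 0.0414, 0.0345]
orientation: [-3.137, 0.005, 1.377]
contact_force: [-15.6, -17.1, 9.4]
finger_gap: 0.0389
gripper_force: 63.4
```

Call:
send_rows(
  plan=[
    [0.0005, 0.0003, 0, 0, 0, 0, 1],
    [0.001, 0.0006, 0, 0, 0, 0, 1],
    [0.002, 0.0006, 0, 0, 0, 0, 1],
    [0.002, 0.0006, 0, 0, 0, 0, 1],
    [0.002, 0.0006, 0, 0, 0, 0, 1],
  ],
)

```text
time_s: 23.68
eef_pos: [0.5535, 0.0414, 0.0345]
orientation: [-3.136, 0.006, 1.377]
contact_force: [-20.2, -22.3, 10.3]
finger_gap: 0.0388
gripper_force: 63.7
```

Call:
send_rows(
  plan=[
    [0, 0, 0, 0, 0, 0, 1],
    [0, 0, 0, 0, 0, 0, 1],
    [0, 0, 0, 0, 0, 0, 1],
    [0, 0, 0, 0, 0, 0, 1],
    [0, 0, 0, 0, 0, 0, 1],
  ],
)

```text
time_s: 24.3
eef_pos: [0.5536, 0.0414, 0.0345]
orientation: [-3.136, 0.006, 1.377]
contact_force: [-20.0, -21.5, 11.9]
finger_gap: 0.0386
gripper_force: 63.7
```

```bash
python3 - <<'E'
from h import *
o=r.get_obs();print(o["eef_pos"],o["orientation"],o["contact_force"])
f=grab("scene");g=grab("top")
c=np.array([.5448,.0524]);a=np.radians(-11)
def J(P): d=(P[...,:2]-c)*1000; return d[...,0]*np.cos(a)+d[...,1]*np.sin(a),-d[...,0]*np.sin(a)+d[...,1]*np.cos(a)
P=cloud(g);x,y=J(P);z=P[...,2];m=(z>.046)&(z<.062)&(x>-25)&(x<34)&(y<-64)&(y>-110)
xj,yj=J(onplane(g,np.argwhere(m)[:,::-1],.054));print(np.percentile(xj,[2,98]),yj.min(),np.median(z[m]))
hsv=cv2.cvtColor(g["pixels"],cv2.COLOR_RGB2HSV);w=(abs(hsv[...,0].astype(int)-20)<7)&(hsv[...,1]>60)&(z>.02)&(z<.04)&(y>-115)&(y<-80)&(abs(x-10)<35)
print("board",w.sum(),np.percentile(y[w],[2,98]) if w.any() else "")
cv2.imwrite("pics/s6.png",np.hstack([cv2.resize(f["pixels"][220:350,250:370,::-1],None,fx=3.3,fy=3.3,interpolation=cv2.INTER_CUBIC),cv2.resize(g["pixels"][200:300,260:360,::-1],(400,429),interpolation=cv2.INTER_CUBIC)])[:, :800])
E
```

```text
[0.55355677 0.04141546 0.03454407] [-3.13615452  0.0062238   1.37664332] [-20.01558115 -21.50628023  11.88100258]
[-10.22042719  29.50377093] -95.04413146371736 0.05497210203992364
board 0
```

View pics/s6.png

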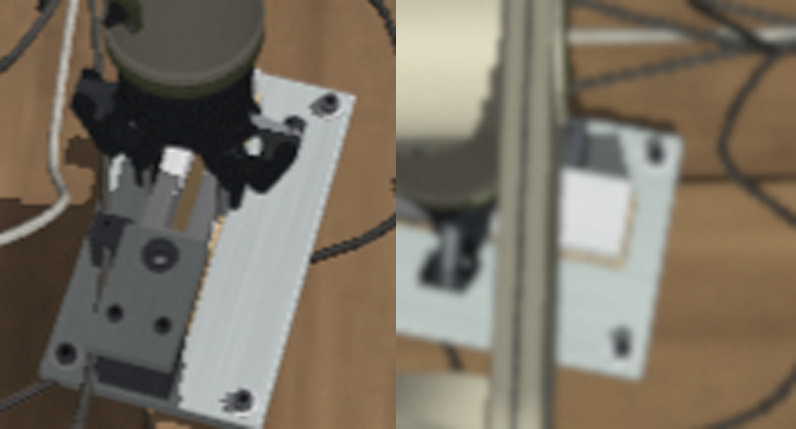

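The strap is pressed against both side stops (edge at x_j ≈ 29.5–30), with its end under the bush and the board just showing beneath it at right crop (630,230). The push is about 15 N on the side stops and 25 N on the end stop, and it is steady. Handing in.

```bash
python3 -c "
from station import r
print(r.hand_in())"
```

```text
the job is handed in; nothing more can be done
None
```

I've handed the job in: the board is flat under the bush about 2 mm short of the end stop, and the strap lies on it, still gripped and pressed into the corner at about 15 N on the side stops and 25 N toward the end stop; I never moved near the oil bottle, caliper or marker.

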